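# Make the fluorescence viewing box ready for long-wave light

## Task

Make the mineral viewing box ready for a look at fluorescence, pressing with the tips of the closed fingers and gripping nothing: first push its raised lid down until it is fully shut, then switch the white light off at the wide rocker, and last switch the long-wave lamp on at the middle rocker (a rocker is on when its end towards the lid is down, off when its end away from the lid is down). Never switch on the short-wave lamp (the rocker at the other end of the row), do not raise the lid further, and leave the stones and all other things where they are.

Things in the scene. Friction and masses are not known exactly. Their poses are not given: they have to be found in the camera images.
- viewing_box: The mineral viewing box: grey steel unit, 280 mm deep (x), 320 mm wide (y), fixed on the work surface, turned up to 19 degrees. Origin: centre of its underside, at work-surface height; x points from its front (switch ledge, facing the robot) to its rear, y to its left, z up. The open chamber behind the ledge (rim at z = 120 mm, a stone inside) is covered by the hinged lid.
- ledge_middle (a point): Point on the box's level switch ledge, under the middle rocker: box x = -107 mm, y = 0, z = 105 mm (ledge top). The ledge spans x -140 to -63 mm. Three black rockers stand in a row along y, all centred on x = -107 mm: wide white-light rocker at y = +80 mm, narrow long-wave at 0, narrow short-wave at -80 mm, each in a flat bezel 42 mm long, 2 mm high.
- lid (a joint): Angle (rad) of the lid: 0 fully shut, grows as its front edge rises; starts 0.2 to 0.42. Stiff hinge: stays where it is left, yields to about 3 N pushed down near the front edge. Hinge axis along the box's y at x = +135, z = 120 mm. Lid: grey frame 198 mm from hinge to front edge, 320 mm wide, 12 mm thick, clear window in the middle. Shut: top at z = 132 mm, front edge at x = -63 mm.
- lid_front (a point): Where to push the lid: on the top face of its solid front bar (36 mm deep), midway between left and right, 180 mm from the hinge axis, 18 mm behind the front edge. Moves with the lid; shut, it is at box x = -45, z = 132 mm.
- whitelight (a joint): Angle (rad) of the wide white-light rocker (34 mm long along box x, 27 mm wide): +0.18 on (end towards the lid down), -0.18 off (other end down). Starts on. Snap rocker: about 4 N down on the raised end, 12 mm from its middle, takes it past the middle; then it snaps over and stays. The lowered half's face then lies level, 4.5 mm above the ledge; the raised tip is about 10 mm above it.
- whitelight_near_end (a point): On the face of the white-light rocker, 12 mm from its middle, on the end away from the lid (towards the robot): press here to switch it off. Moves with the rocker.
- longwave (a joint): Angle (rad) of the narrow long-wave rocker in the middle of the row (34 mm long, 15 mm wide): +0.18 on (end towards the lid down), -0.18 off. Starts off. Same snap action and heights as the white-light rocker.
- longwave_far_end (a point): Point on the face of the long-wave rocker, 12 mm from its middle, on the end towards the lid; pressing here switches it on. Moves with the rocker.
- shortwave (a joint): Angle (rad) of the narrow short-wave rocker at the right-hand end of the row (34 mm long, 15 mm wide): -0.18 off, as it starts and must stay.
- specimen: A pale stone about 62 x 48 x 42 mm lying inside the chamber of the viewing box, under the lid; stays where it is. Origin under its centre.
- loupe: A small folding steel loupe, 36 x 20 x 20 mm, lying on the left end of the switch ledge, about 54 mm to the left of the wide rocker; stays where it is. Origin at the centre of its underside.
- dropper: An amber dropper bottle, 32 mm across and 75 mm tall, standing on the work surface close to the right side of the box; stays where it is. Origin at the centre of its underside.
- crystal: A six-sided clear quartz crystal, about 75 mm long and 30 mm high, lying on the work surface to the front right of the box; stays. Origin on its underside near the middle.
- magnifier: A round hand lens 72 mm across with a 95 mm black handle, 10 mm high, lying flat to the front left of the box; stays. Origin under the centre of the lens.
- streak_plate: A white porcelain streak plate, 55 x 55 x 7 mm, on the work surface to the right; stays. Origin at the centre of its underside.
- basalt: A dark stone about 75 x 58 x 48 mm on the work surface to the right; stays. Origin under its centre.
- card_tray: A small open paper tray, 75 x 60 x 20 mm, with a stone in it (about 33 mm high), on the work surface to the right; stays. Origin at the centre of its underside.

How it is judged:
By the outcome, as a careful person would: the job done as asked, in the order asked, and still so for the second after the job is handed in, with the robot touching nothing.
It also fails if it takes over 43 s, if anything falls off the work surface, if the arm or the gripper's body presses on something with over 40 N, if the wrist force passes 120 N, or if a joint passes its speed limit or range.

## Robot

A 6-joint arm with a two-finger parallel gripper is mounted at the origin on the work surface. World frame = base frame: x ahead of the robot, y to its left, z up, the work surface at z = 0. Lengths are in m, angles in degrees, forces in N, time in s.
With the tool pointing down it reaches from about 0.375 to 0.925 m from the base axis. Payload 5.7 kg.
Tool frame: the origin (TCP) lies at the very end of the fingers, on their centre line; the grasp point (between the pads) lies 19 mm behind it; z points along the fingers, y is the direction in which the jaws open and shut (so a half turn about z gives the same grasp; the last joint's range is limited). The gripper opens to 88 mm and grips with 3 to 60 N. Pads are 20 mm wide; open, the fingers measure 115 mm over their backs; the gripper's body (75 mm by 178 mm) begins 61 mm behind the grasp point.
Start: joints at [63.306, 20.558, 86.54, -0, 72.909, -6.595], TCP at [0.206, 0.563, 0.223] pointing down, gripper open.
Joint ranges: [-170.27, 170.27], [-57.76, 135], [12.27, 136.19], [-55.21, 235.2], [11.17, 155.16], [-170.74, 170.74]. Speed limits (degrees/s): [136.94, 136.94, 180, 180, 180, 180].

## Interface

Orientations are given as a 3x3 rotation matrix whose columns are the frame's x, y, z axes.
In Python, from station import bot gives the robot as it stands.
- The arm moves only by the shell command python3 -m handwheel 'ROWS'. ROWS is text: rows parted by semicolons, each of 7 numbers parted by spaces: the shift along the tool's x, y, z as a fraction of full scale, then the turn, a rotation vector about the tool's x, y, z as a fraction of full scale, then the gripper command: -1 is fully open, 1 is shut, values between are in proportion. A call has 1 to 20 rows; each row is the pose to reach, as a shift and turn from the pose measured when the call began, along the tool's axes at that moment; what a row does not reach only later rows make up. Full scale, the value 1, is 1 m for a shift and 1.5 rad for a turn. A row lasts 1/8 s, in which the tool goes at most 62.5 mm and 10.7 degrees, less where a joint would pass 70% of its speed; a pose out of reach is approached as far as the arm can. A call with a number of a shift or a turn outside -1 to 1 is refused whole. A call with a gripper value outside its range is refused whole. The fingers move at their own pace and stop on an object; the grip force is fixed at half the most. Time passes only in rows, so rows that repeat a pose let the fingers close. It gives the time, the measured TCP pose, the force and the opening at its end, in the units of the state.
- bot.get_obs(): the state, without advancing time (a new reading comes with each control period).
- bot.camera(name): name is "scene" or "top" or "wrist"; returns (picture, depth): 480x640x3 uint8, blue, green, red; 480x640 float32, m along the optical axis (not along the pixel's ray), 0 where there is no reading.
- bot.camera_model(name): a dict with "K" (3x3 intrinsics, pixels), "xyz" and "rotation" of the camera in the world. Camera axes: x right, y up, looking along -z (the intrinsics and any distortion apply to the point x, -y, -z); pixel columns grow to the right and rows downward; lengths in m; the calibration is good to about 2 mm. The wrist camera is an equidistant fisheye: a pixel r from the principal point sees the ray r / f radians off the axis. A picture is of the moment at which its call begins: read the wrist's pose just before it. camera_model takes no time and is no camera call; for the wrist camera it gives the pose at the moment of the call.
- bot.hand_in(): hands the job in, once; it reports no verdict.
Trained networks look in the newest picture that a camera, given by its name, has taken for a name from the list of things; names that differ only in an ending like _2 or _b are one class to them, and where a whole thing is asked for, a point or a joint stands for the part that bears it (a point fixed in the world has none). Each returns a list of dicts, best first, with "score" (0 to 1); they miss things now and then, are a little off and sometimes report something else, mostly with a low value. They report only what shows in the picture. A call takes as long as a camera call.
- bot.regions_of(camera, target): "mask" (480x640 bool, what is visible of it) and "bbox" ([centre column, centre row, width, height] in pixels, round what is visible of it).
The state is a dict: "clock": time; "joint_positions": joint angles; "dq": joint speeds; "tau": joint torques, N m; "tcp_pos": TCP position; "eef_rot": TCP orientation; "ft_force": force on the tool from outside, world axes, zero at the start; "moment": the same for the moment, N m; "gripper_width": finger opening in m.
Only numpy, scipy, OpenCV 4.12 (cv2) and the standard library are available. Lean on these libraries where they do the work, as an engineer would, in place of code of your own. Each camera call takes 0.05 s, during which the arm holds its last target.

## Working session

There is one attempt and no reset: what is moved stays moved. The work goes in short steps, Python scripts to look and compute and a shell command to move; the robot and the scene stay as the last step left them, time stands still between calls to the robot, and variables do not carry over. Pictures are saved under pics/ and viewed, and the job is handed in when it is done.

```bash
ls; mkdir -p pics
python3 - <<'E'
from station import bot
import cv2
o=bot.get_obs(); print(o)
for n in("scene","top"):
    p,d=bot.camera(n); cv2.imwrite(f"pics/{n}0.png",p)
    import numpy as np; np.save(f"pics/{n}0.npy",d)
    print(n,bot.camera_model(n))
    for t in ("viewing_box","lid","whitelight","longwave","shortwave","loupe"):
        for r in bot.regions_of(n,t)[:2]: print(t,r["score"],r["bbox"])
print(bot.get_obs()["clock"])
E
```

```text
pics
{'clock': 0.0, 'joint_positions': array([ 6.33065252e+01,  2.05964688e+01,  8.65972740e+01,  5.15468520e-05,
        7.29087642e+01, -6.59295520e+00]), 'dq': array([-0.01870254, -0.05308315,  0.00918975,  0.07753843,  0.15827645,
       -0.02546015]), 'tau': array([ 1.26759445e-03, -5.15385175e+01, -2.70727587e+01,  6.74539595e-02,
        3.50297790e-02, -1.72434247e-04]), 'tcp_pos': array([0.20588388, 0.56284933, 0.22183621]), 'eef_rot': array([[-9.39090961e-01,  3.43667746e-01, -8.04456085e-04],
       [ 3.43668626e-01,  9.39089624e-01, -1.59802250e-03],
       [ 2.06267572e-04, -1.77715480e-03, -9.99998400e-01]]), 'ft_force': array([0.0637846 , 0.3901576 , 0.34427095]), 'moment': array([ 0.01309897,  0.00100856, -0.02996797]), 'gripper_width': 0.0878368521789994}
scene {'K': array([[607.68013049,   0.        , 319.00923924],
       [  0.        , 607.68013049, 234.49207075],
       [  0.        ,   0.        ,   1.        ]]), 'xyz': array([ 1.46743735, -0.68143971,  0.96542612]), 'rotation': array([[ 0.53338218, -0.50928742,  0.6753738 ],
       [ 0.84572006,  0.33633244, -
[... 160 characters left out ...]
7 [369.6, 264.1, 168.1, 125.5]
whitelight 0.71 [370.0, 264.2, 170.2, 126.3]
whitelight 0.56 [368.5, 184.2, 58.0, 18.5]
loupe 0.53 [366.1, 211.6, 7.6, 4.4]
top {'K': array([[447.28250251,   0.        , 319.62181578],
       [  0.        , 447.28250251, 236.91807535],
       [  0.        ,   0.        ,   1.        ]]), 'xyz': array([ 0.35479044, -0.09739209,  1.05747899]), 'rotation': array([[-0.02890504,  0.98086647, -0.19252393],
       [-0.99946384, -0.03132394, -0.0095316 ],
       [-0.01537983,  0.19214519,  0.98124599]])}
viewing_box 0.93 [319.4, 190.2, 161.2, 147.8]
lid 0.57 [317.1, 163.7, 161.7, 96.4]
whitelight 0.59 [287.0, 239.4, 11.3, 14.1]
loupe 0.46 [263.1, 242.3, 13.0, 12.3]
0.7
```

View pics/scene0.png

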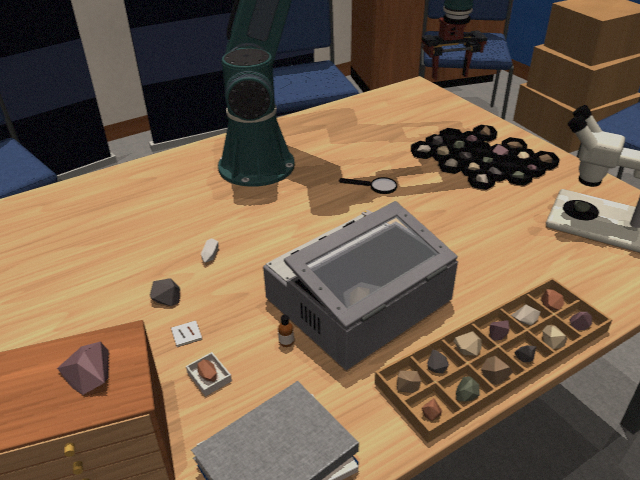

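View pics/top0.png

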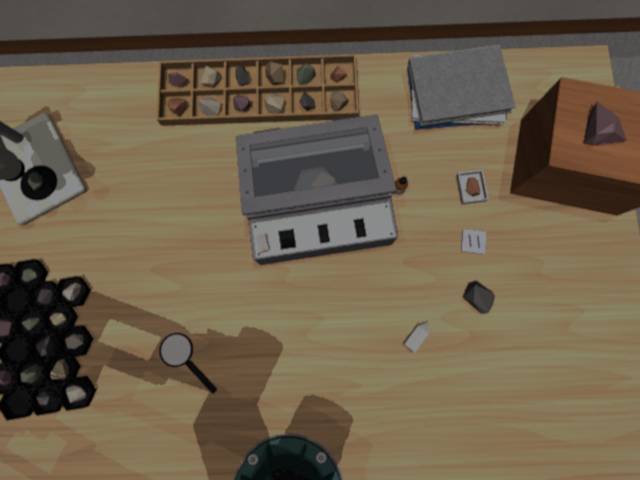

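```bash
cat > h.py <<'E'
import numpy as np,cv2
def pts(d,cm):
    K=cm["K"];v,u=np.mgrid[0:480,0:640]
    X=np.stack([(u-K[0,2])/K[0,0]*d,-(v-K[1,2])/K[1,1]*d,-d],-1)
    return X@cm["rotation"].T+cm["xyz"]
E
python3 - <<'E'
from h import *
from station import bot
cm=bot.camera_model("top")
d=np.load("pics/top0.npy");P=pts(d,cm)
for u,v in [(287,239),(315,239),(263,242),(250,250),(390,245),(319,225),(319,200),(350,239),(120,350)]: print(u,v,P[v,u].round(4))
im=cv2.imread("pics/top0.png")[90:290,210:420]
cv2.imwrite("pics/topcrop.png",cv2.resize(im,None,fx=3,fy=3,interpolation=cv2.INTER_CUBIC)[:600,:800])
E
```

```text
287 239 [ 0.5381 -0.0178  0.1116]
315 239 [ 0.5369 -0.078   0.1073]
263 242 [0.5311 0.0326 0.1223]
250 250 [0.5353 0.0806 0.0019]
390 245 [ 0.5378 -0.2556 -0.0037]
319 225 [ 0.5677 -0.0876  0.1071]
319 200 [ 0.6039 -0.0898  0.1782]
350 239 [ 0.535  -0.1538  0.1047]
120 350 [0.3109 0.3803 0.0033]
```

View pics/topcrop.png

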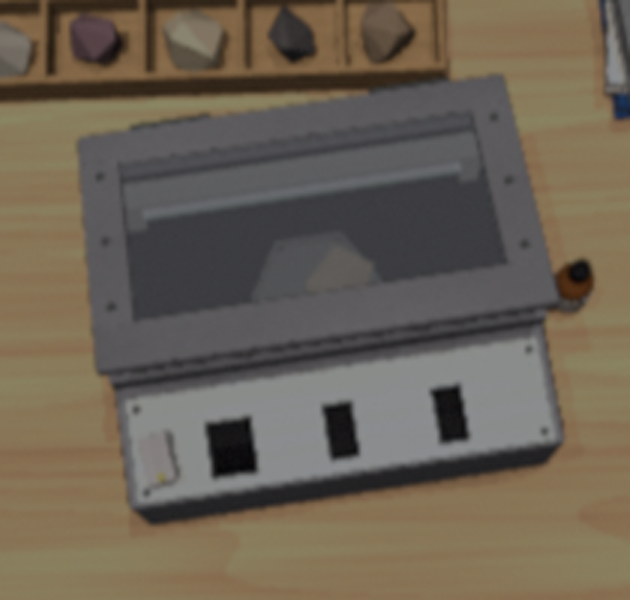

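The top view shows the box yawed by roughly 8°, with rockers near pixels (287,239), (323,233) and (360,228), the loupe at (263,242), and the lid raised. Next I'll measure these precisely.

Run:
```python
from h import *
from station import bot
cm=bot.camera_model("top");K=cm["K"]
d=np.load("pics/top0.npy");P=pts(d,cm)
im=cv2.imread("pics/top0.png")
def ray(u,v,z,cm=cm):
    K=cm["K"];r=cm["rotation"]@np.array([(u-K[0,2])/K[0,0],-(v-K[1,2])/K[1,1],-1]);t=(z-cm["xyz"][2])/r[2];return cm["xyz"]+t*r
g=im.max(2); m=np.zeros_like(g); m[210:255,270:385]=(g[210:255,270:385]<60)
n,l,s,c=cv2.connectedComponentsWithStats(m)
R=[]
for i in range(1,n):
    if s[i,4]>60: print(s[i],c[i],ray(*c[i],0.110)); 
    if 100<s[i,4]<400: R.append((c[i][0],ray(*c[i],0.110)))
R=[r for _,r in sorted(R,key=lambda a:a[0])]
if len(R)==3:
    dy=R[0]-R[2];print("sep",np.linalg.norm(R[0]-R[1]),np.linalg.norm(R[1]-R[2]),"yaw",np.degrees(np.arctan2(-dy[0],dy[1])))
# ledge: points with z .095-.115
q=P[(P[...,2]>.1)&(P[...,2]<.108)&(d>0)&(P[...,0]>.45)&(P[...,0]<.66)&(abs(P[...,1]+.09)<.2)]
print("ledge z",np.median(q[:,2]),len(q)); rr=cv2.minAreaRect((q[:,:2]*1000).astype(np.float32));print(rr)
# lid plane: RANSAC-ish
q=P[(P[...,2]>.135)&(P[...,2]<.26)&(d>0)&(P[...,0]>.5)&(P[...,0]<.85)&(abs(P[...,1]+.1)<.2)]
for k in range(6):
    A=np.c_[q[:,:2],np.ones(len(q))];s_=np.linalg.lstsq(A,q[:,2],rcond=None)[0];e=q[:,2]-A@s_
    q=q[abs(e)<max(.004,1.5*e.std())]
print("lid",s_,e.std(),len(q),"slope deg",np.degrees(np.arctan(np.hypot(*s_[:2]))),"yaw",np.degrees(np.arctan2(s_[1],s_[0])) )
print(cv2.boxPoints(cv2.minAreaRect((q[:,:2]*1000).astype(np.float32))))
```

```text
[270 210  40   7  77] [287.76623377 212.38961039] [ 0.59749269 -0.02019952  0.11      ]
[354 219  12  18 149] [359.56375839 227.53020134] [ 0.55862791 -0.17521416  0.11      ]
[318 225  11  18 148] [323.18243243 233.2027027 ] [ 0.54862532 -0.09612032  0.11      ]
[279 230  16  19 245] [286.67755102 238.79591837] [ 0.53882975 -0.01695326  0.11      ]
[291 240  94  15 440] [343.99772727 248.23863636] [ 0.51427042 -0.13977093  0.11      ]
sep 0.07977076982238156 0.079723816499325 yaw 7.130559478376412
ledge z 0.10524548202778572 4801
((562.7589111328125, -94.32035827636719), (91.93145751953125, 318.78271484375), 7.02086067199707)
lid [-0.24006257 -0.03097444  0.31821512] 0.0019625083125374347 10396 slope deg 13.606880783883351 yaw -172.64794243403932
[[ 579.68365   69.39894]
 [ 619.30304 -248.5949 ]
 [ 807.9235  -225.09438]
 [ 768.30414   92.89946]]
```

```bash
cat >> h.py <<'E'
YAW=np.radians(7.1); C,S=np.cos(YAW),np.sin(YAW)
MID=np.array([.5486,-.0961]); 
ORG=MID+.107*np.array([C,S])
def W(x,y,z): return np.array([ORG[0]+C*x-S*y,ORG[1]+S*x+C*y,z])
RT=np.array([[-C,-S,0],[-S,C,0],[0,0,-1]])  # tool x=-box x, y=box y
from scipy.spatial.transform import Rotation as Ro
def plan(bot,*t):
    o=bot.get_obs();R=o["eef_rot"];p=o["tcp_pos"]
    print("t",o["clock"],"tcp",p.round(4),"F",o["ft_force"].round(1),"grip",o["gripper_width"])
    for x in t: print(x.round(4),"->",(R.T@(x-p)).round(4),"rot",(Ro.from_matrix(R.T@RT).as_rotvec()/1.5).round(4))
E
python3 - <<'E'
from h import *
from station import bot
print(ORG); plan(bot,W(-.043,0,.25))
E
```

```text
[ 0.65477952 -0.08287464]
t 0.7 tcp [0.2062 0.5634 0.2227] F [-0.9  0.1  0.1] grip 0.08734968667422123
[ 0.6121 -0.0882  0.25  ] -> [-0.6051 -0.4724 -0.0273] rot [-0.     -0.     -0.3165]
```

```bash
python3 -m handwheel '-0.05 -0.04 -0.03 0 0 -0.03 1; -0.605 -0.472 -0.027 0 0 -0.3165 1; -0.605 -0.472 -0.027 0 0 -0.3165 1; -0.605 -0.472 -0.027 0 0 -0.3165 1; -0.605 -0.472 -0.027 0 0 -0.3165 1; -0.605 -0.472 -0.027 0 0 -0.3165 1; -0.605 -0.472 -0.027 0 0 -0.3165 1; -0.605 -0.472 -0.027 0 0 -0.3165 1; -0.605 -0.472 -0.027 0 0 -0.3165 1; -0.605 -0.472 -0.027 0 0 -0.3165 1; -0.605 -0.472 -0.027 0 0 -0.3165 1; -0.605 -0.472 -0.027 0 0 -0.3165 1; -0.605 -0.472 -0.027 0 0 -0.3165 1; -0.605 -0.472 -0.027 0 0 -0.3165 1; -0.605 -0.472 -0.027 0 0 -0.3165 1; -0.605 -0.472 -0.027 0 0 -0.3165 1'
python3 - <<'E'
from h import *
from station import bot
plan(bot,W(-.043,0,.2),W(-.043,0,.131))
cm=bot.camera_model("wrist");p,d=bot.camera("wrist");cv2.imwrite("pics/w1.png",p);np.save("pics/w1.npy",d);print(cm)
for t in ("whitelight","longwave","shortwave"):
    for r in bot.regions_of("wrist",t)[:2]: print(t,r["score"],r["bbox"])
E
```

```text
clock: 2.7
tcp_pos: [0.6114, -0.0863, 0.2498]
eef_rot: [[-0.992, -0.125, -0.0], [-0.125, 0.992, 0.0], [0.0, 0.0, -1.0]]
ft_force: [-0.2, 0.7, 0.0]
gripper_width: 0.0007
t 2.7 tcp [ 0.6114 -0.0863  0.2498] F [-0.2  0.7  0. ] grip 0.0006781594492315633
[ 0.6121 -0.0882  0.2   ] -> [-0.0005 -0.002   0.0498] rot [ 0.0003 -0.0003  0.0009]
[ 0.6121 -0.0882  0.131 ] -> [-0.0005 -0.002   0.1188] rot [ 0.0003 -0.0003  0.0009]
{'K': array([[371.64829954,   0.        , 315.39072142],
       [  0.        , 371.64829954, 238.2551918 ],
       [  0.        ,   0.        ,   1.        ]]), 'xyz': array([ 0.54323124, -0.09481284,  0.41090534]), 'rotation': array([[-1.25362173e-01, -9.60596847e-01, -2.48068586e-01],
       [ 9.92110715e-01, -1.21584089e-01, -3.05555131e-02],
       [-8.09663388e-04, -2.49942008e-01,  9.68260470e-01]])}
whitelight 0.95 [411.5, 154.1, 32.7, 44.9]
longwave 0.68 [313.2, 153.3, 19.1, 41.5]
shortwave 0.8 [220.2, 152.7, 20.1, 45.4]
shortwave 0.69 [592.5, 29.7, 45.6, 53.8]
```

View pics/w1.png

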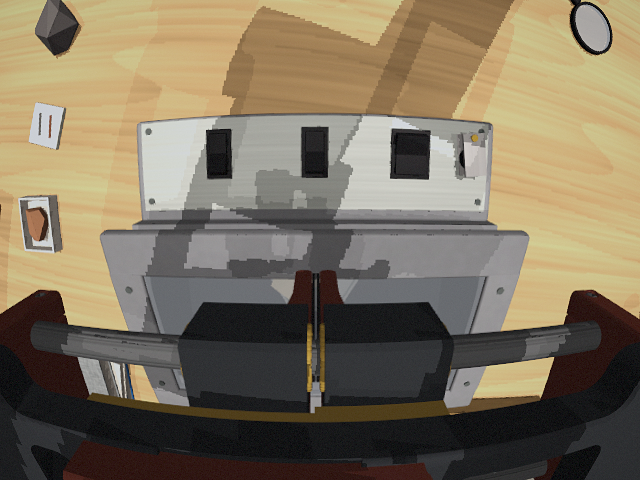

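The wrist view shows the rockers at (411,154), (314,153) and (219,153), with the loupe at (473,158). I'll check these against the top-camera numbers.

```bash
cat >> h.py <<'E'
def wray(u,v,z,cm):
    K=cm["K"];a,b=u-K[0,2],v-K[1,2];r=np.hypot(a,b);th=r/K[0,0]
    q=cm["rotation"]@np.array([np.sin(th)*a/r,-np.sin(th)*b/r,-np.cos(th)]);return cm["xyz"]+(z-cm["xyz"][2])/q[2]*q
def wpt(u,v,d,cm):
    K=cm["K"];a,b=u-K[0,2],v-K[1,2];r=np.hypot(a,b);th=r/K[0,0]
    q=np.array([np.sin(th)*a/r,-np.sin(th)*b/r,-np.cos(th)]);q=q/np.cos(th)*d;return cm["xyz"]+cm["rotation"]@q
def tobox(p): 
    e=p[:2]-ORG; return np.array([C*e[0]+S*e[1],-S*e[0]+C*e[1],p[2]])*1000
E
python3 - <<'E'
from h import *
from station import bot
cm=bot.camera_model("wrist");p=cv2.imread("pics/w1.png");d=np.load("pics/w1.npy")
g=p.max(2);m=np.zeros_like(g);m[120:185,195:440]=g[120:185,195:440]<60
n,l,s,c=cv2.connectedComponentsWithStats(m)
for i in range(1,n):
    if s[i,4]>200:
        u,v=s[i,0]+s[i,2]/2-.5,s[i,1]+s[i,3]/2-.5
        print(s[i],"box mm",tobox(wray(u,v,.109,cm)).round(1),"centroid",tobox(wray(*c[i],.109,cm)).round(1))
for u,v in [(250,190),(400,200),(320,195),(411,140),(411,165),(314,140),(314,165),(219,140),(219,165),(200,245),(430,245),(240,262),(420,262)]: print(u,v,tobox(wpt(u,v,d[v,u],cm)).round(1))
E
```

```text
[ 301  127   27   51 1318] box mm [-1.054e+02 -1.000e-01  1.090e+02] centroid [-105.5    0.3  109. ]
[ 206  129   26   50 1198] box mm [-105.7  -78.8  109. ] centroid [-105.7  -78.7  109. ]
[ 390  129   40   50 1834] box mm [-105.8   78.5  109. ] centroid [-105.4   78.7  109. ]
250 190 [-74.1 -53.7 104.1]
400 200 [-66.2  72.6 105. ]
320 195 [-69.5   4.9 103.5]
411 140 [-117.    78.4  113.1]
411 165 [-96.3  80.1 108.9]
314 140 [-1.152e+02 -1.000e-01  1.089e+02]
314 165 [-95.1  -0.  112.9]
219 140 [-116.9  -78.   109.7]
219 165 [-96.3 -77.8 112.2]
200 245 [-45.7 -77.6 174.4]
430 245 [-46.2  79.2 175.1]
240 262 [-33.2 -50.4 172.3]
420 262 [-32.9  74.1 171.4]
```

The two views agree within 1.5 mm, and the states match: white on, both lamps off. Now I'll shut the lid.

```bash
python3 -m handwheel '0 -0.002 0.05 0 0 0 1; 0 -0.002 0.063 0 0 0 1; 0 -0.002 0.073 0 0 0 1; 0 -0.002 0.081 0 0 0 1; 0 -0.002 0.087 0 0 0 1; 0 -0.002 0.093 0 0 0 1; 0 -0.002 0.099 0 0 0 1; 0 -0.002 0.105 0 0 0 1; 0 -0.002 0.11 0 0 0 1; 0 -0.002 0.114 0 0 0 1; 0 -0.002 0.116 0 0 0 1; 0 -0.002 0.116 0 0 0 1'
python3 - <<'E'
from h import *
from station import bot
plan(bot,W(-.043,0,.131))
E
```

```text
clock: 4.4
tcp_pos: [0.6124, -0.0887, 0.1337]
eef_rot: [[-0.992, -0.125, 0.001], [-0.125, 0.992, 0.0], [-0.001, 0.0, -1.0]]
ft_force: [-0.6, -0.2, 0.6]
gripper_width: 0.0003
t 4.4 tcp [ 0.6124 -0.0887  0.1337] F [-0.6 -0.2  0.6] grip 0.00025169944559975423
[ 0.6121 -0.0882  0.131 ] -> [0.0003 0.0006 0.0027] rot [0.0001 0.0005 0.0007]
```

```bash
python3 -m handwheel '0 0 0.002 0 0 0 1; 0 0 0.003 0 0 0 1; 0 0 0.003 0 0 0 1'; python3 -m handwheel '0 0 0.001 0 0 0 1; 0 0 0.0015 0 0 0 1'
```

```text
clock: 4.78
tcp_pos: [0.6128, -0.0887, 0.1327]
eef_rot: [[-0.992, -0.125, 0.002], [-0.125, 0.992, -0.0], [-0.002, -0.0, -1.0]]
ft_force: [-4.8, 1.1, 15.3]
gripper_width: 0.0003
clock: 5.03
tcp_pos: [0.6128, -0.0887, 0.1328]
eef_rot: [[-0.992, -0.125, 0.003], [-0.125, 0.992, -0.0], [-0.002, -0.001, -1.0]]
ft_force: [-4.7, 0.9, 14.7]
gripper_width: 0.0004
```

```bash
python3 -m handwheel '0 0 -0.03 0 0 0 1; 0 0 -0.06 0 0 0 1; 0.0 0 -0.08 0 0 0 1; 0.0 0 -0.08 0 0 0 1'
python3 - <<'E'
from h import *
from station import bot
plan(bot,W(-.119,.079,.16))
cm=bot.camera_model("wrist");p,d=bot.camera("wrist");cv2.imwrite("pics/w2.png",p);np.save("pics/w2.npy",d)
p2,d2=bot.camera("top")
P=pts(d2,bot.camera_model("top"))
q=P[(d2>0)&(P[...,2]>.1)&(P[...,2]<.15)].reshape(-1,3)
b=np.array([tobox(x) for x in q]); 
for lo in range(-60,150,15):
    s=b[(b[:,0]>lo)&(b[:,0]<lo+15)&(abs(b[:,1])<155)&(abs(b[:,1])>135)]
    if len(s):print(lo,np.median(s[:,2]).round(1),len(s))
for u,v in [(150,275),(200,275),(430,275),(480,275)]: print(u,v,tobox(wpt(u,v,d[v,u],cm)).round(1))
E
```

```text
clock: 5.52
tcp_pos: [0.6142, -0.0889, 0.2145]
eef_rot: [[-0.992, -0.125, 0.007], [-0.125, 0.992, -0.001], [-0.007, -0.002, -1.0]]
ft_force: [-0.4, -1.0, -1.8]
gripper_width: 0.0008
t 5.525 tcp [ 0.6142 -0.0889  0.2145] F [-0.4 -1.  -1.8] grip 0.0008002167956149566
[ 0.5269 -0.0192  0.16  ] -> [0.0782 0.0802 0.0538] rot [-0.0014  0.0045  0.0009]
-60 132.0 77
-45 133.3 100
-30 132.7 123
-15 133.0 120
0 133.3 96
15 132.4 70
30 133.1 60
45 132.9 62
60 133.0 57
75 133.4 56
90 133.2 64
105 133.1 54
120 132.8 56
135 132.0 3
150 275 [ -15.7 -127.6  127.6]
200 275 [-16.9 -86.2 127.5]
430 275 [-17.1  83.1 126.7]
480 275 [-16.6 123.9 127.8]
```

View pics/w2.png

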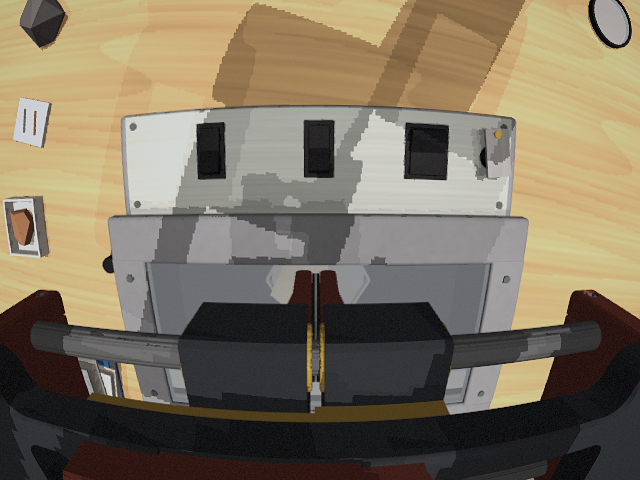

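The lid is flat at 133 mm from front to hinge, so it's shut. Next is the white-light rocker.

```bash
python3 -m handwheel '0.05 0.05 0 0 0.0045 0 1; 0.078 0.080 0.03 0 0.0045 0 1; 0.078 0.080 0.054 0 0.0045 0 1; 0.078 0.080 0.054 0 0.0045 0 1'
python3 - <<'E'
from h import *
from station import bot
plan(bot,W(-.119,.079,.120),W(-.119,.079,.110))
E
```

```text
clock: 6.12
tcp_pos: [0.5227, -0.0182, 0.1555]
eef_rot: [[-0.992, -0.126, -0.01], [-0.126, 0.992, -0.0], [0.01, 0.001, -1.0]]
ft_force: [0.7, -0.6, 0.2]
gripper_width: 0.0003
t 6.125 tcp [ 0.5227 -0.0182  0.1555] F [ 0.7 -0.6  0.2] grip 0.00025954063549614003
[ 0.5269 -0.0192  0.12  ] -> [-0.0044 -0.0015  0.0355] rot [ 0.0007 -0.0064  0.0013]
[ 0.5269 -0.0192  0.11  ] -> [-0.0045 -0.0015  0.0455] rot [ 0.0007 -0.0064  0.0013]
```

```bash
python3 -m handwheel '-0.0045 -0.0015 0.02 0 -0.0064 0 1; -0.0045 -0.0015 0.025 0 -0.0064 0 1; -0.0045 -0.0015 0.025 0 -0.0064 0 1; -0.0045 -0.0015 0.025 0 -0.0064 0 1'
python3 - <<'E'
from h import *
from station import bot
plan(bot,W(-.119,.079,.120),W(-.119,.079,.110))
E
```

```text
clock: 6.62
tcp_pos: [0.5278, -0.0194, 0.1312]
eef_rot: [[-0.992, -0.125, 0.001], [-0.125, 0.992, 0.001], [-0.001, 0.001, -1.0]]
ft_force: [-0.7, -0.2, -0.4]
gripper_width: 0.0005
t 6.625 tcp [ 0.5278 -0.0194  0.1312] F [-0.7 -0.2 -0.4] grip 0.0005293020088810569
[ 0.5269 -0.0192  0.12  ] -> [0.0009 0.0003 0.0112] rot [0.0005 0.0008 0.0011]
[ 0.5269 -0.0192  0.11  ] -> [0.0009 0.0003 0.0212] rot [0.0005 0.0008 0.0011]
```

```bash
python3 -m handwheel '0.001 0 0.010 0 0 0 1; 0.001 0 0.014 0 0 0 1; 0.001 0 0.017 0 0 0 1; 0.001 0 0.019 0 0 0 1; 0.001 0 0.020 0 0 0 1; 0.001 0 0.021 0 0 0 1; 0.001 0 0.021 0 0 0 1'
```

```text
clock: 7.5
tcp_pos: [0.527, -0.0195, 0.1102]
eef_rot: [[-0.992, -0.125, 0.001], [-0.125, 0.992, 0.001], [-0.001, 0.001, -1.0]]
ft_force: [-0.4, 1.0, 0.2]
gripper_width: 0.0002
```

```bash
python3 -m handwheel '0 0 -0.02 0 0 0 1; 0 0 -0.04 0 0 0 1; -0.012 -0.04 -0.045 0 0 0 1; -0.024 -0.079 -0.045 0 0 0 1; -0.024 -0.079 -0.045 0 0 0 1; -0.024 -0.079 -0.045 0 0 0 1'
python3 - <<'E'
from h import *
from station import bot
plan(bot,W(-.095,0,.132),W(-.095,0,.110))
cm=bot.camera_model("wrist");p,d=bot.camera("wrist");cv2.imwrite("pics/w3.png",p)
m=bot.regions_of("wrist","whitelight");r=m[0]["bbox"];print(m[0]["score"],r)
u=int(r[0])
for v in range(int(r[1]-r[3]/2)-2,int(r[1]+r[3]/2)+3,4): print(v,tobox(wpt(u,v,d[v,u],cm)).round(1))
E
```

```text
clock: 8.25
tcp_pos: [0.5601, -0.0945, 0.1549]
eef_rot: [[-0.992, -0.125, 0.0], [-0.125, 0.992, 0.002], [-0.001, 0.001, -1.0]]
ft_force: [-0.3, -0.7, -0.7]
gripper_width: 0.0006
t 8.25 tcp [ 0.5601 -0.0945  0.1549] F [-0.3 -0.7 -0.7] grip 0.0005883362688775887
[ 0.5605 -0.0946  0.132 ] -> [-0.0004 -0.0002  0.0229] rot [0.001  0.0003 0.0007]
[ 0.5605 -0.0946  0.11  ] -> [-0.0004 -0.0002  0.0449] rot [0.001  0.0003 0.0007]
0.76 [448.2, 246.7, 45.1, 61.0]
214 [-124.7   80.2  104.5]
218 [-123.1   78.8  108.7]
222 [-120.7   79.   108.8]
226 [-118.    79.5  107.9]
230 [-115.6   79.8  107.9]
234 [-113.    80.1  107.5]
238 [-110.9   79.8  108.9]
242 [-108.3   80.1  108.7]
246 [-106.    80.1  109.4]
250 [-103.6   80.2  109.8]
254 [-101.3   80.2  110.4]
258 [-98.7  80.6 110.2]
262 [-96.5  80.4 111.3]
266 [-94.6  80.  113.2]
270 [-92.   80.3 113.2]
274 [-87.   83.2 106.6]
278 [-83.5  84.4 104.4]
```

View pics/w3.png

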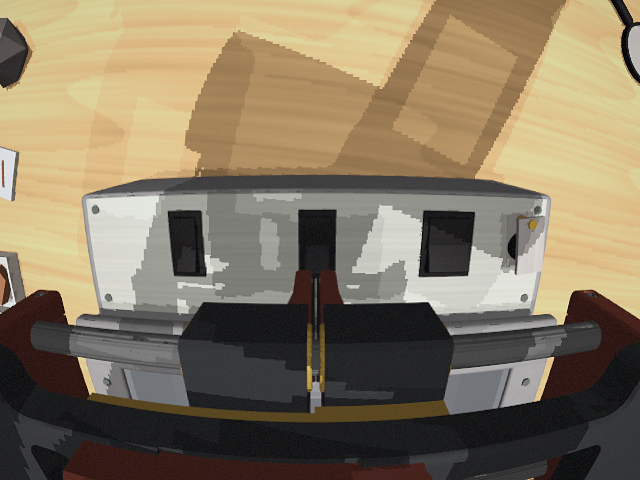

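The white rocker at (448,246) now has its lid end raised, about 113 mm against 108 mm at the near end, so it is off. Now I'll press the far end of the long-wave rocker.

```bash
python3 -m handwheel '0 0 0.02 0 0 0 1; 0 0 0.028 0 0 0 1; 0 0 0.033 0 0 0 1; 0 0 0.037 0 0 0 1; 0 0 0.040 0 0 0 1; 0 0 0.042 0 0 0 1; 0 0 0.044 0 0 0 1; 0 0 0.045 0 0 0 1; 0 0 0.045 0 0 0 1'
```

```text
clock: 9.48
tcp_pos: [0.5599, -0.094, 0.1101]
eef_rot: [[-0.992, -0.126, 0.0], [-0.126, 0.992, 0.001], [-0.0, 0.001, -1.0]]
ft_force: [-0.1, 0.5, 2.3]
gripper_width: 0.0005
```

```bash
python3 -m handwheel '0 0 -0.02 0 0 0 1; 0 0 -0.05 0 0 0 1; -0.02 0 -0.09 0 0 0 1; -0.05 0 -0.13 0 0 0 1; -0.05 0 -0.13 0 0 0 1; -0.05 0 -0.13 0 0 0 1'
python3 - <<'E'
from h import *
from station import bot
plan(bot)
cm=bot.camera_model("wrist");p,d=bot.camera("wrist");cv2.imwrite("pics/w4.png",p)
for t,y in(("whitelight",79),("longwave",0),("shortwave",-79)):
    m=bot.regions_of("wrist",t);
    if not m: print(t,"none");continue
    r=m[0]["bbox"];print(t,m[0]["score"],r)
    u=int(r[0])
    print([tuple(tobox(np.median([wpt(u+k,v,d[v,u+k],cm) for k in(-3,-2,-1,0,1,2,3)],0)).round(1)) for v in range(int(r[1]-r[3]/2),int(r[1]+r[3]/2)+3,5)])
p2,d2=bot.camera("top");cv2.imwrite("pics/top4.png",p2)
P=pts(d2,bot.camera_model("top"));q=P[(d2>0)&(P[...,2]>.1)&(P[...,2]<.15)].reshape(-1,3)
b=np.array([tobox(x) for x in q]) 
for lo in range(-60,150,30):
    s=b[(b[:,0]>lo)&(b[:,0]<lo+15)&(abs(b[:,1])<155)&(abs(b[:,1])>135)]
    if len(s):print(lo,np.median(s[:,2]).round(1),len(s))
E
```

```text
clock: 10.22
tcp_pos: [0.6081, -0.0877, 0.239]
eef_rot: [[-0.992, -0.126, -0.002], [-0.126, 0.992, 0.002], [0.002, 0.002, -1.0]]
ft_force: [-0.0, -0.6, -0.1]
gripper_width: 0.0002
t 10.225 tcp [ 0.6081 -0.0877  0.239 ] F [-0.  -0.6 -0.1] grip 0.00022762581120241637
whitelight 0.63 [414.9, 161.2, 31.5, 49.3]
[(np.float64(-124.5), np.float64(79.5), np.float64(106.1)), (np.float64(-120.4), np.float64(79.3), np.float64(108.9)), (np.float64(-116.4), np.float64(79.5), np.float64(108.7)), (np.float64(-112.4), np.float64(79.3), np.float64(107.8)), (np.float64(-108.4), np.float64(79.4), np.float64(108.3)), (np.float64(-104.3), np.float64(80.0), np.float64(109.4)), (np.float64(-100.4), np.float64(79.1), np.float64(110.9)), (np.float64(-96.5), np.float64(78.9), np.float64(112.4)), (np.float64(-92.7), np.float64(78.4), np.float64(113.6)), (np.float64(-88.1), np.float64(80.6), np.float64(107.0)), (np.float64(-83.7), np.float64(81.5), np.float64(104.0))]
longwave 0.89 [316.2, 158.2, 22.3, 46.7]
[(np.float64(-123.9), np.float64(1.3), np.float64(106.2)), (np.float64(-119.9), np.float64(1.3), np.floa
[... 502 characters left out ...]
, 18.8, 45.8]
[(np.float64(-126.4), np.float64(-76.9), np.float64(106.3)), (np.float64(-122.4), np.float64(-76.7), np.float64(108.6)), (np.float64(-118.3), np.float64(-76.3), np.float64(109.2)), (np.float64(-114.3), np.float64(-76.2), np.float64(108.6)), (np.float64(-110.3), np.float64(-76.5), np.float64(108.2)), (np.float64(-106.3), np.float64(-76.4), np.float64(109.2)), (np.float64(-102.4), np.float64(-76.1), np.float64(110.4)), (np.float64(-98.4), np.float64(-76.0), np.float64(111.8)), (np.float64(-94.5), np.float64(-76.0), np.float64(112.4)), (np.float64(-90.5), np.float64(-76.2), np.float64(112.4))]
-60 132.5 100
-30 133.1 129
0 133.1 120
30 133.0 79
60 133.1 61
90 133.3 58
120 133.3 52
```

View pics/w4.png

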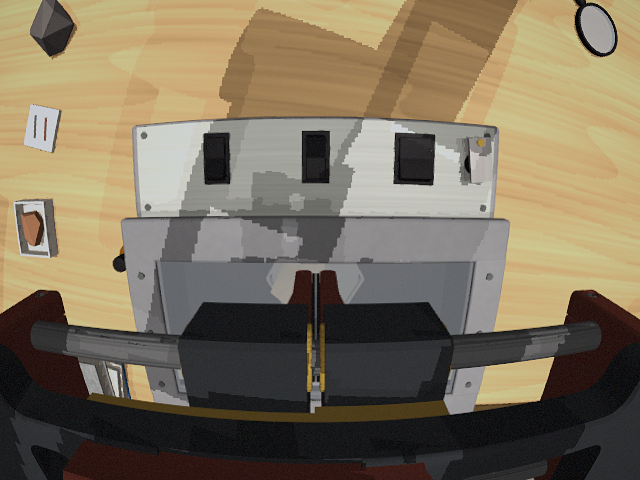

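View pics/top4.png

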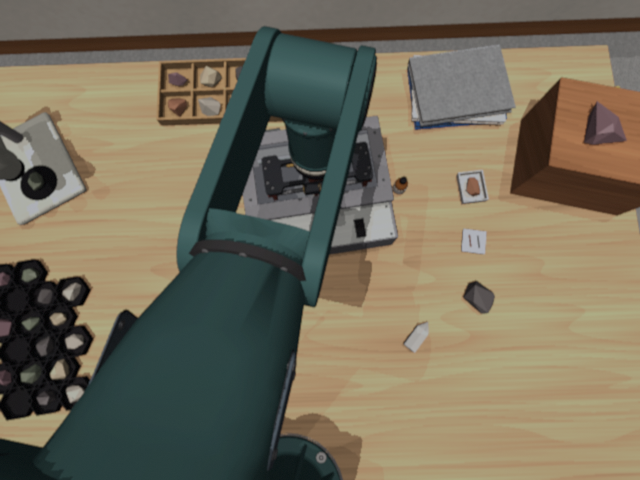

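The wrist view shows the rockers at (415,161) off, (316,158) on and (218,157) off. The lid is flat, the loupe at (478,160) and the other things are in place, and the arm is clear.

```bash
python3 -m handwheel '0 0 0 0 0 0 1; 0 0 0 0 0 0 1'; python3 -c "
from station import bot
print(bot.hand_in())"
```

```text
clock: 10.72
tcp_pos: [0.6078, -0.0878, 0.2384]
eef_rot: [[-0.992, -0.125, -0.003], [-0.125, 0.992, 0.002], [0.003, 0.002, -1.0]]
ft_force: [-0.2, -0.5, -0.2]
gripper_width: 0.0005
the job is handed in; nothing more can be done
None
```

The viewing box is ready for fluorescence, and I handed the job in at about 10.7 s. With closed fingertips I shut the lid first, then switched the white light off, then switched the long-wave lamp on.

The last checks, taken with the arm about 105 mm above the lid and touching nothing, showed:
- **Lid:** fully shut. Its top lies level at about 133 mm from the front to the hinge, and it held against a 15 N push.
- **White light:** off. The rocker's end away from the lid is down, and its end towards the lid is up at about 113 mm.
- **Long-wave lamp:** on. The rocker's end towards the lid is down at about 108.7 mm.
- **Short-wave lamp:** still off; I did not touch it.
- **Loupe and other things:** those I could see looked unmoved by eye. I did not measure their positions again, and the arm hid the magnifier in the top view, though it showed in the wrist view.

No check failed. The two cameras disagreed by about 1.5 mm on the rocker positions, which did not affect the presses. The arm overshot by about 4 mm above the white rocker, and I corrected that before pressing.

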